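Set up two mushroom models for a scaled photograph

ROBOT

A 6-joint arm with a two-finger parallel gripper is mounted at the origin on the work surface. World frame = base frame: x ahead of the robot, y to its left, z up, the work surface at z = 0. Lengths are in mm, angles in rad, forces in N, time in s.
With the tool pointing down it reaches from about 275 to 975 mm from the base axis. Payload 8.4 kg.
Tool frame: the origin (TCP) lies at the centre of the arm's flange, where the gripper is bolted on; the fingertips stand arm.tip_extent ahead of it and the grasp point (between the pads) lies 171 mm ahead of it (arm.tip_extent is the distance from the TCP to the fingertips, in mm); z points along the fingers, y is the line along which they close (so a half turn about z gives the same grasp; the last joint's range is limited). The gripper opens to 92 mm and grips with 3 to 60 N. Pads are 20 mm wide; open, the fingers measure 128 mm over their backs; the gripper's body (75 mm by 189 mm) begins 69 mm behind the grasp point.
Start: joints at [-1.125, 0.353, 1.633, -0, 1.155, -0.002], TCP at [270.614, -563.38, 404.683] pointing down, gripper open.
Joint ranges: [-2.63, 2.63], [-0.92, 2.1], [0.06, 2.66], [-1.3, 4.44], [0, 2.69], [-3.02, 3.02]. Speed limits (rad/s): [2.22, 2.22, 2.79, 3.14, 3.14, 3.14].

INTERFACE

Orientations are given as a unit quaternion [x, y, z, w].
In Python, from bench import arm gives the robot as it stands. The module is installed in compiled form; this text tells all that it offers.
- The arm moves only by the shell command python3 -m creep 'ROWS'. ROWS is JSON, a list that holds one entry, the list of rows, each a list of 7 numbers: the opening, from 0 (shut) to 1 (fully open), then the shift along the tool's x, y, z in units of 200 mm (1.0 is 200 mm), then the turn, a rotation vector about the tool's x, y, z in units of 90 degrees (1.0 is 90 degrees). A call has exactly 5 rows; each row shifts and turns the commanded pose from where the row before left it, along the tool's axes as they then stand; what a row does not reach is not made up. A row lasts 1/12 s, in which the tool goes at most 41.7 mm and 7.16 degrees, less where a joint would pass 70% of its speed; a pose out of reach is approached as far as the arm can. A call with a number of a shift or a turn outside -1 to 1 is refused whole. A call with a gripper value outside its range is refused whole. The fingers move at their own pace and stop on an object; the grip force is fixed at half the most. Time passes only in rows, so rows that do not move let the fingers close, or fill a call up. It gives the time, the measured TCP pose, the force, the opening and the grip force at its end, in the units of the state.
- arm.observe(): the state, without advancing time (a new reading comes with each control period).
- arm.camera(name): name is "scene" or "top" or "wrist"; returns the picture (384x512x3 uint8, red, green, blue); there is no depth.
- arm.camera_info(name): a dict with "fx", "fy", "cx", "cy" (pixels), "k1" (the pictures are not rectified: a ray, as slopes to the right and down, at radius r is drawn at 1 + k1 r^2 times it, then the intrinsics apply), "R" (3x3) and "t" (3): a world point X has camera coordinates R X + t. Camera axes: x right, y down, z forward; pixel columns grow to the right and rows downward; lengths in mm; the calibration is good to about 2 mm. A picture is of the moment at which its call begins: read the wrist's pose just before it. camera_info takes no time and is no camera call; for the wrist camera it gives the pose at the moment of the call.
- arm.sign_off(): hands the job in; it is judged then, once.
The state is a dict: "clock": time; "q": joint angles; "qvel": joint speeds; "joint_torque": joint torques, N m; "position": TCP position; "orientation": TCP orientation; "ft_force": force on the tool from outside, world axes, zero at the start; "torque": the same for the moment, N m; "finger_gap": finger opening in mm; "gripper_force": force on a finger pad.
Only numpy, scipy, OpenCV 4.12 (cv2) and the standard library are available. Lean on these libraries where they do the work, as an engineer would, in place of code of your own. Each camera call takes 0.05 s, during which the arm holds its last target. There are 200 camera calls.

TASK

Get the two mushroom models on the grey mat ready for their photograph by room light: turn the illuminator's dimmer knob anticlockwise all the way to its end stop, lay the ruled scale block midway between the two mushrooms and in line with their row, ruled face up, and stand the white puck directly in front of the taller mushroom (on the robot's side, square to the row), leaving a clear gap about as wide as the puck between it and the mushroom's base. Leave the mushrooms, the bottle, the petri dish and the pencil pot where they stand.

Things in the scene. Friction and masses are not known exactly. Their poses are not given: they have to be found in the camera images.
- photo_mat: matt grey photograph mat, fixed to the bench, 260 (its x) x 330 (its y) x 4 mm thick; origin at the centre of its underside; its -x edge faces the robot
- tall_mushroom: the taller mushroom model, loose, 75 mm tall: tan domed cap 54 mm across on a cream stem, on a dark round wooden base 60 mm across and 8 mm high, standing on the mat; origin at the centre of its underside; its y axis runs along the row of two mushrooms (the other stands 190 mm away along +y or -y), its -x axis points to the robot's side, square to the row
- short_mushroom: the shorter mushroom model, loose, 44 mm tall: flat tan cap 54 mm across, on the same kind of base 60 mm across; origin at the centre of its underside; centre 190 mm from the tall one's
- scale_block: bare aluminium block, 60 mm long (its x) x 22 mm wide (its y) x 24 mm high, black ruled ticks on its top face, 85 g, starts on the bench ruled face up; origin at the centre of its underside
- white_puck: plain white plastic cylinder (white-balance reference), 40 mm diameter, 30 mm high, 80 g, starts upright on the bench; origin at the centre of its underside
- illuminator: white lamp box fixed to the bench, 200 (its x) x 140 (its y) x 90 mm high; a black gooseneck up to 225 mm high rises from the far outer corner of its top (75 mm along +x, 40 mm along +y) and leans to +x; origin at the centre of its underside
- dimmer_grip (a point): point on the axis of the dimmer knob on top of the lamp box (30 mm along -x and 15 mm along -y of the box's centre), at the height to grip; the knob is black, 44 mm across, with a raised bar across it to pinch; the axis is vertical
- dimmer (a joint): angle of the dimmer knob, rad: 0 at the anticlockwise end stop (minimum, seen from above), grows to 4.7 as it is turned clockwise; at 0 the bar lies along the box's x axis, at value v it is turned v clockwise from that
- amber_bottle: bystander: small amber bottle with black cap, 36 mm diameter, 85 mm high; origin at the centre of its underside
- petri_dish: bystander: closed petri dish of whitish clear plastic, 60 mm diameter, 15 mm high; origin at the centre of its underside
- pencil_pot: bystander: white ceramic pot of pens, 68 mm diameter, 85 mm high, pens up to 140 mm; origin at the centre of its underside
Mind the look-alikes: they are no part of the job. Several things look just like the scale_block: the one meant starts farthest to the robot's left.

How it is judged:
By the outcome, as a careful person would: the job done as asked, in the order asked, and still so for the second after the job is handed in, with the robot touching nothing.
It also fails if it takes over 67 s, if anything falls off the work surface, if the arm or the gripper's body presses on something with over 40 N, if the wrist force passes 120 N, or if a joint passes its speed limit or range.

## Working session

There is one attempt and no reset: what is moved stays moved. The work goes in short steps, Python scripts to look and compute and a shell command to move; the robot and the scene stay as the last step left them, time stands still between calls to the robot, and variables do not carry over. Pictures are saved under pics/ and viewed, at most 10 in all, crops included, and the job is handed in when it is done.

```bash
mkdir -p pics; cat > h.py <<'E'
import numpy as np, cv2
from bench import arm
def snap(n,f):
    i=arm.camera_info(n); im=arm.camera(n); cv2.imwrite('pics/'+f,im[:,:,::-1]); return im,i
def ray(i,u,v):
    K=np.array([[i['fx'],0,i['cx']],[0,i['fy'],i['cy']],[0,0,1.]])
    p=cv2.undistortPoints(np.array([[[u,v]]],float),K,np.array([i['k1'],0,0,0.]))[0,0]
    R=np.array(i['R']);return -R.T@np.array(i['t']),R.T@np.array([p[0],p[1],1])
def at(i,u,v,z):
    c,d=ray(i,u,v);return c+d*(z-c[2])/d[2]
def proj(i,X):
    K=np.array([[i['fx'],0,i['cx']],[0,i['fy'],i['cy']],[0,0,1.]])
    R=np.array(i['R']);return cv2.projectPoints(np.array(X,float).reshape(-1,3),cv2.Rodrigues(R)[0],np.array(i['t'],float),K,np.array([i['k1'],0,0,0.]))[0].reshape(-1,2)
E
python3 - <<'E'
from h import *
a,i=snap('top','top.png');b,j=snap('scene','scene.png')
print(i,j,arm.observe(),arm.tip_extent)
cv2.imwrite('pics/top2.png',cv2.resize(a[:,:,::-1],(800,600),interpolation=cv2.INTER_CUBIC))
cv2.imwrite('pics/scene2.png',cv2.resize(b[:,:,::-1],(800,600),interpolation=cv2.INTER_CUBIC))
E
```

```text
{'fx': 370.55973053483444, 'fy': 370.55973053483444, 'cx': 257.69855287988804, 'cy': 187.88628934567282, 'k1': -0.045533028402576975, 'R': array([[-0.01176244, -0.99992672,  0.00286492],
       [-0.99179036,  0.01130179, -0.12737409],
       [ 0.12733237, -0.00433963, -0.99185061]]), 't': array([ -19.07931041,  559.58317751, 1089.85610517])} {'fx': 402.7115405248773, 'fy': 402.7115405248773, 'cx': 253.33452041855847, 'cy': 191.76902838784576, 'k1': -0.07525864029344911, 'R': array([[ 0.75351912,  0.65740751, -0.00493001],
       [ 0.52536532, -0.60664689, -0.59663291],
       [-0.39522173,  0.44698425, -0.80249913]]), 't': array([-400.62089208, -264.86713748, 1386.53103743])} {'clock': 0.1, 'q': array([-1.12536531e+00,  3.53553798e-01,  1.63404580e+00, -2.62843933e-06,
        1.15519850e+00, -2.40099024e-03]), 'qvel': array([-4.76243537e-05, -1.53684780e-04, -2.52182136e-03,  3.79858319e-04,
        4.55257769e-05, -5.89399177e-04]), 'joint_torque': array([ 3.92424827e-04, -5.94907272e+01, -3.34928906e+01,  6.99371682e-02,
        1.83902762e-02, -3.54815074e-05]), 'position': array([ 270.54218039, -563.18023995,  404.06027346]), 'orientation': array([ 9.75035086e-01,  2.22050034e-01, -1.33595338e-04, -5.87730448e-04]), 'ft_force': array([-0.1571163 , -0.7530221 , -0.23746414]), 'torque': array([-0.00052551, -0.04070777,  0.02140794]), 'gripper_force': 0.0, 'finger_gap': 91.87288163102012} 190.1
```

View pics/top2.png

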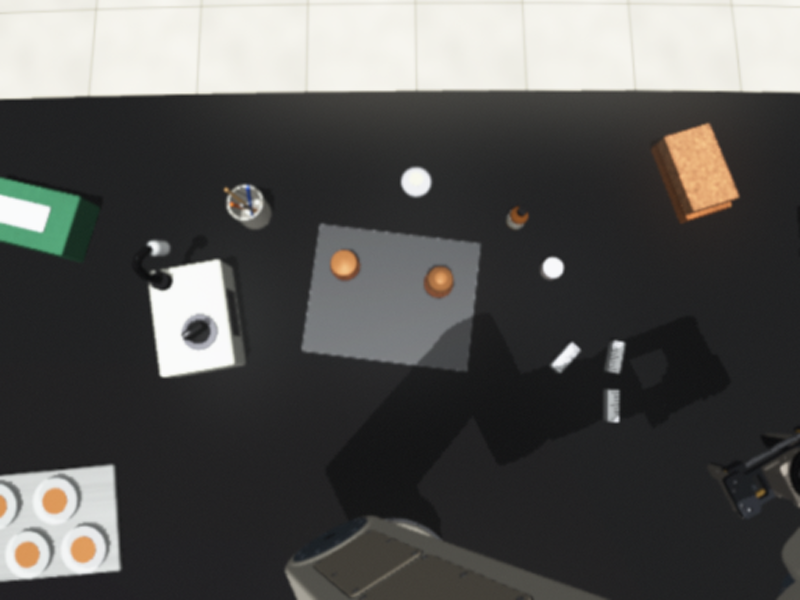

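View pics/scene2.png

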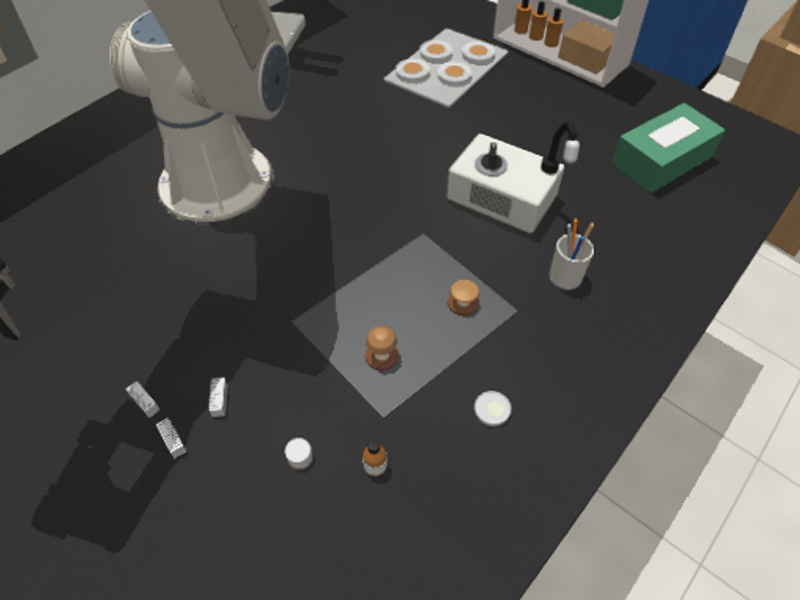

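The blocks in the top view (800 px picture) are A (566,357), B (615,357) and C (612,406). Image left is the robot's left (+y), so A fits. Next I'll confirm that in a crop and look at the knob and mushrooms.

```bash
python3 - <<'E'
from h import *
a=cv2.imread('pics/top.png');b=cv2.imread('pics/scene.png')
def c(im,x,y,w=80,h=60): return cv2.resize(im[y:y+h,x:x+w],(400,300),interpolation=cv2.INTER_CUBIC)
cv2.imwrite('pics/c1.png',np.vstack([np.hstack([c(a,335,200),c(a,88,165)]),np.hstack([c(a,205,145,100,75),c(b,225,170,100,75)])]))
i=arm.camera_info('top')
for n,u,v,z in [('A',566,357,24),('B',615,357,24),('C',612,406,24),('puck',553,267,30),('knob',198,331,100),('tall',440,279,70),('short',344,262,40)]:
    print(n,at(i,u*.64,v*.64,z).round())
for u,v in [(319,224),(480,243),(468,370),(303,350)]: print('mat',at(i,u*.64,v*.64,4).round(1))
for u,v in [(150,281),(220,260),(235,366),(162,377)]: print('box',at(i,u*.64,v*.64,90).round(1))
E
```

```text
A [ 433. -342.   24.]
B [ 431. -439.   24.]
C [ 337. -428.   24.]
puck [ 610. -323.   30.]
knob [486. 349. 100.]
tall [582. -96.  70.]
short [622.  88.  40.]
mat [708.  142.7   4. ]
mat [ 664.9 -183.6    4. ]
mat [ 410.2 -152.6    4. ]
mat [453.2 172.7   4. ]
box [581.4 446.6  90. ]
box [619.6 315.6  90. ]
box [422.4 282.6  90. ]
box [403.5 416.9  90. ]
```

View pics/c1.png

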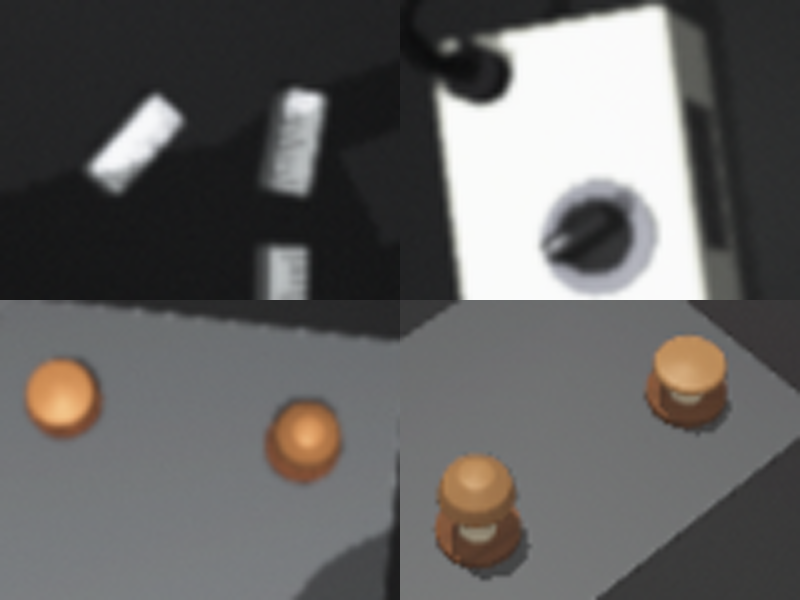

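A is confirmed: it is the leftmost block and is ruled on top. In the crop, the knob bar runs from its white pointer at about (550,248) to (625,205). Next I'll fit silhouettes in both views.

```bash
cat > fit.py <<'E'
from h import *
from scipy.optimize import minimize
V={n:(cv2.imread(f'pics/{n}.png'),arm.camera_info(n)) for n in('top','scene')}
th=np.linspace(0,2*np.pi,48)
circ=lambda x,y,r,z:np.c_[x+r*np.cos(th),y+r*np.sin(th),0*th+z]
def rect(x,y,a,lx,ly,zs):
    c,s=np.cos(a),np.sin(a)
    return np.array([[x+c*i*lx/2-s*j*ly/2,y+s*i*lx/2+c*j*ly/2,z] for z in zs for i in(1,-1) for j in(1,-1)])
S=4
def draw(i,P,sh):
    m=np.zeros((sh[0]*S,sh[1]*S),np.uint8)
    h=cv2.convexHull(((proj(i,P)+.5)*S-.5).astype(np.float32))
    cv2.fillPoly(m,[np.round(h*16).astype(int)],255,shift=4)
    return cv2.resize(m,None,fx=1/S,fy=1/S,interpolation=cv2.INTER_AREA)/255.
def masked(n,cond,X0,rad):
    im,i=V[n];m=cond(im.astype(int)).astype(np.uint8)
    k,l,st,_=cv2.connectedComponentsWithStats(m);p=proj(i,X0)[0]
    yy,xx=np.nonzero(m);d=np.hypot(xx-p[0],yy-p[1]);j=d.argmin()
    sel=(l==l[yy[j],xx[j]]).astype(np.uint8)
    c=max(cv2.findContours(sel,0,2)[0],key=cv2.contourArea);o=np.zeros_like(sel);cv2.fillPoly(o,[cv2.convexHull(c)],1);return o.astype(float)
def fit(name,cond,model,p0,X0,views=('top','scene'),sc=None):
    M={n:masked(n,cond,X0,0) for n in views}
    def f(p): return sum(np.abs(draw(V[n][1],model(p),M[n].shape)-M[n]).sum()/M[n].sum() for n in views)
    p0=np.array(p0,float);sc=np.array(sc if sc else [6]*len(p0))
    r=minimize(f,p0,method='Nelder-Mead',options=dict(initial_simplex=np.vstack([p0]+[p0+np.eye(len(p0))[k]*sc[k] for k in range(len(p0))]),xatol=.02,fatol=1e-4))
    print(name,r.x.round(3),round(r.fun,3),[int(M[n].sum()) for n in views]);return r.x
E
cat > m.py <<'E'
from fit import *
brown=lambda a:(a[...,2]-a[...,0]>30)
white=lambda a:(a.min(2)>110)
for v in (['top','scene'],['top'],['scene']):
  fit('tall',brown,lambda p:np.vstack([circ(p[0],p[1],30,4),circ(p[0],p[1],30,12),circ(p[0],p[1],27,58),circ(p[0],p[1],1,79)]),[582,-96],[582,-96,50],v)
  fit('short',brown,lambda p:np.vstack([circ(p[0],p[1],30,4),circ(p[0],p[1],30,12),circ(p[0],p[1],27,36),circ(p[0],p[1],5,48)]),[622,88],[622,88,30],v)
  fit('puck',white,lambda p:np.vstack([circ(p[0],p[1],20,0),circ(p[0],p[1],20,30)]),[610,-323],[610,-323,30],v)
  fit('block',white,lambda p:rect(p[0],p[1],p[2],60,22,[0,24]),[433,-342,-.9],[433,-342,24],v,[5,5,.2])
fit('boxtop',lambda a:a.min(2)>150,lambda p:rect(p[0],p[1],p[2],200,140,[90]),[507,365,.16],[507,365,90],['top'],[5,5,.1])
E
python3 m.py
```

```text
tall [582.966 -96.214] 0.173 [312, 503]
short [620.745  91.155] 0.216 [303, 384]
puck [ 608.648 -323.458] 0.352 [165, 259]
block [ 432.865 -343.579   -0.763] 0.36 [176, 214]
tall [584.459 -96.261] 0.068 [312]
short [623.037  91.525] 0.056 [303]
puck [ 611.939 -324.803] 0.12 [165]
block [ 433.911 -343.777   -0.776] 0.099 [176]
tall [581.644 -96.351] 0.069 [503]
short [617.708  90.696] 0.05 [384]
puck [ 606.236 -322.486] 0.112 [259]
block [ 430.759 -344.414   -0.741] 0.222 [214]
boxtop [5.11927e+02 3.68739e+02 1.61000e-01] 0.046 [3297]
```

```bash
for k in 1 2 3; do python3 -m creep '[[[1,0,0,0,0,0,-0.07],[1,0,0,0,0,0,-0.07],[1,0,0,0,0,0,-0.07],[1,0,0,0,0,0,-0.07],[1,0,0,0,0,0,-0.07]]]'|tail -c 400; done
for k in 1 2 3 4; do python3 -m creep '[[[1,0.148,0.14,0,0,0,0],[1,0.148,0.14,0,0,0,0],[1,0.148,0.14,0,0,0,0],[1,0.148,0.14,0,0,0,0],[1,0.148,0.14,0,0,0,0]]]'>/dev/null; done
python3 -m creep '[[[1,0.148,0.14,0,0,0,0],[1,0.148,0.14,0,0,0,0],[1,0.148,0.14,0,0,0,0],[1,0,0,0,0,0,0],[1,0,0,0,0,0,0]]]'
python3 - <<'E'
from h import *
a,i=snap('wrist','w1.png');s=arm.observe();print(s['position'],s['orientation'],s['q'],s['clock'])
np.save('w1i.npy',i,allow_pickle=True)
print(proj(i,[[485,349,90],[485,349,120]]))
E
```

```text
clock: 0.52
position: [270.6, -563.2, 404.3]
orientation: [0.877, 0.481, 0.0, -0.0]
ft_force: [0.7, 0.4, -1.4]
finger_gap: 92.1
gripper_force: 0.0
clock: 0.93
position: [270.5, -563.2, 404.3]
orientation: [0.713, 0.701, 0.0, -0.0]
ft_force: [0.8, -0.1, -0.5]
finger_gap: 91.4
gripper_force: 0.0
clock: 1.35
position: [270.6, -563.2, 404.2]
orientation: [0.496, 0.868, 0.0, -0.0]
ft_force: [-0.2, 0.3, 0.5]
finger_gap: 92.1
gripper_force: 0.0
clock: 3.43
position: [485.3, 350.5, 403.7]
orientation: [0.498, 0.867, -0.001, -0.0]
ft_force: [-0.5, 0.3, -0.8]
finger_gap: 91.9
gripper_force: 0.0
[485.05870918 349.10743102 403.80954692] [ 4.98169656e-01  8.67079038e-01 -9.28949892e-04 -2.70614504e-04] [ 6.21408923e-01  3.12124293e-01  1.69411836e+00 -3.06919411e-04
  1.13726500e+00  9.37154552e-02] 3.4833
[[252.93824789 184.41707165]
 [252.74184841 192.78050877]]
```

View pics/w1.png

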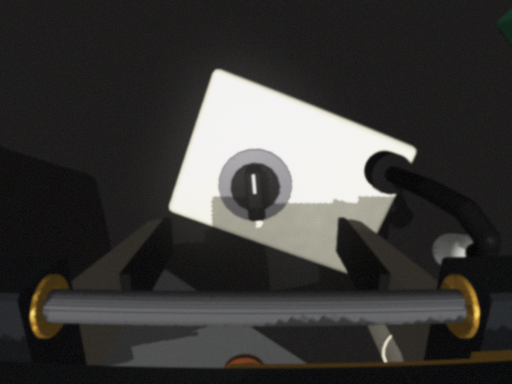

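Wrist view: the lamp box, with the knob disc at (255,185), a white line on it at (254,183) and the bar reaching down to (257,218). An enlargement should give the bar's angle and height.

```bash
python3 - <<'E'
import cv2,numpy as np
a=cv2.imread('pics/w1.png')[135:240,205:310];b=cv2.imread('pics/scene.png')[75:145,280:350]
g=lambda x:np.clip(x.astype(float)*1.8+20,0,255).astype(np.uint8)
cv2.imwrite('pics/c2.png',np.hstack([cv2.resize(g(a),(400,400),interpolation=2),cv2.resize(g(b),(400,400),interpolation=2)]))
E
```

```text
(no output)
```

View pics/c2.png

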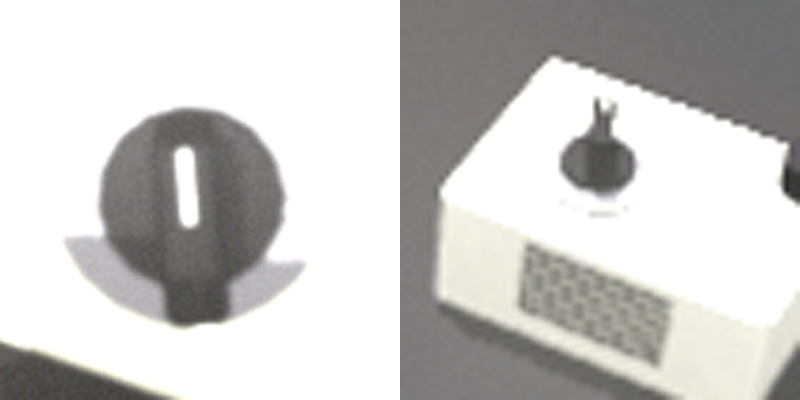

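```bash
cat > st.py <<'E'
from bench import arm
import numpy as np
s=arm.observe();o=s['orientation'];print('t',round(s['clock'],2),'p',s['position'].round(1),'yawx',round(np.degrees(2*np.arctan2(o[1],o[0])),1),'q6',round(s['q'][5],3),'F',s['ft_force'].round(1),'T',s['torque'].round(2),'gap',round(s['finger_gap'],1),'gf',round(s['gripper_force'],1))
E
python3 -m creep '[[[1,0,0,0.107,0,0,0],[1,0,0,0.107,0,0,0],[1,0,0,0.107,0,0,0],[1,0,0,0.107,0,0,0],[1,0,0,0.107,0,0,0]]]'>/dev/null; python3 st.py
python3 -m creep '[[[0,0,0,0,0,0,0],[0,0,0,0,0,0,0],[0,0,0,0,0,0,0],[0,0,0,0,0,0,0],[0,0,0,0,0,0,0]]]'>/dev/null; python3 st.py
python3 -m creep '[[[0,0,0,0,0,0,0],[0,0,0,0,0,0,0],[0,0,0,0,0,0,0],[0,0,0,0,0,0,0],[0,0,0,0,0,0,0]]]'>/dev/null; python3 st.py
```

```text
t 3.9 p [485.2 347.  297. ] yawx 120.1 q6 0.094 F [-0.5  0.1  0.4] T [-0.   -0.1  -0.01] gap 91.8 gf 0.0
t 4.32 p [485.8 348.8 299.2] yawx 120.1 q6 0.094 F [ 0.9 -0.3  0.1] T [-0.03 -0.11  0.04] gap 60.8 gf 0.0
t 4.73 p [485.4 348.8 297.7] yawx 120.2 q6 0.094 F [-0.3  0.1 -0.4] T [ 0.04 -0.13  0.06] gap 27.2 gf 0.0
```

```bash

python3 -m creep '[[[0,0,0,0,0,0,0],[0,0,0,0,0,0,0],[0,0,0,0,0,0,0],[0,0,0,0,0,0,0],[0,0,0,0,0,0,0]]]'>/dev/null; python3 st.py
python3 -m creep '[[[0,0,0,0,0,0,-0.07],[0,0,0,0,0,0,-0.07],[0,0,0,0,0,0,-0.07],[0,0,0,0,0,0,-0.07],[0,0,0,0,0,0,-0.07]]]'>/dev/null; python3 st.py
python3 -m creep '[[[0,0,0,0,0,0,-0.07],[0,0,0,0,0,0,-0.07],[0,0,0,0,0,0,-0.07],[0,0,0,0,0,0,0],[0,0,0,0,0,0,0]]]'>/dev/null; python3 st.py
```

```text
t 5.15 p [486.1 349.  297.8] yawx 120.2 q6 0.094 F [ 5.1  1.5 -2.9] T [ 0.25 -1.01 -0.02] gap 13.5 gf 29.9
t 5.57 p [486.4 349.3 297.8] yawx 152.0 q6 -0.461 F [ 7.2  3.7 -5. ] T [ 0.68 -1.32 -0.03] gap 13.9 gf 29.9
t 5.98 p [486.4 349.6 297.8] yawx 170.6 q6 -0.786 F [ 7.5  4.6 -6.2] T [ 0.93 -1.37  0.09] gap 13.8 gf 29.9
```

```bash

python3 -m creep '[[[0,0,0,0,0,0,-0.06],[0,0,0,0,0,0,-0.06],[0,0,0,0,0,0,-0.05],[0,0,0,0,0,0,0],[0,0,0,0,0,0,0]]]'>/dev/null; python3 st.py
python3 -m creep '[[[0,0,0,0,0,0,-0.04],[0,0,0,0,0,0,-0.04],[0,0,0,0,0,0,-0.04],[0,0,0,0,0,0,0],[0,0,0,0,0,0,0]]]'>/dev/null; python3 st.py
```

```text
t 6.4 p [486.4 349.8 297.8] yawx 185.9 q6 -1.053 F [ 6.2  6.8 -7.5] T [ 1.17 -1.31  0.01] gap 13.8 gf 29.9
t 6.82 p [486.1 349.8 297.9] yawx 196.6 q6 -1.24 F [ 5.3  6.7 -5. ] T [ 1.19 -0.99 -0.95] gap 15.3 gf 32.7
```

```bash

python3 -m creep '[[[1,0,0,0,0,0,0],[1,0,0,0,0,0,0],[1,0,0,0,0,0,0],[1,0,0,0,0,0,0],[1,0,0,0,0,0,0]]]'>/dev/null; python3 st.py
python3 -m creep '[[[1,0,0,-0.13,0,0,0],[1,0,0,-0.13,0,0,0],[1,0,0,-0.13,0,0,0],[1,0,0,-0.13,0,0,0],[1,0,0,0,0,0,0]]]'>/dev/null; python3 st.py
python3 - <<'E'
from h import *
a,i=snap('wrist','w2.png');p=proj(i,[485.5,349.5,110])[0].astype(int);print(p)
c=np.array([at(i,*q,90)[:2] for q in []])
x=max(p[0]-80,0);y=max(p[1]-80,0)
g=np.clip(a[y:y+160,x:x+160,::-1].astype(float)*1.8+20,0,255).astype(np.uint8)
ca,sa=np.cos(.161),np.sin(.161)
P=proj(i,[[485.5+k*ca*60,349.5+k*sa*60,110] for k in(-1,1)])-[x,y]
g=cv2.resize(g,(480,480),interpolation=2);print(P*3)
cv2.line(g,*[tuple(int(v) for v in q*3) for q in P],(0,0,255),1)
cv2.imwrite('pics/c3.png',g)
E
```

```text
t 7.23 p [485.2 348.7 297.6] yawx 196.7 q6 -1.241 F [ 0.2  0.3 -0.6] T [ 0.11 -0.09 -0.02] gap 46.5 gf 0.0
t 7.65 p [486.4 349.5 407. ] yawx 196.7 q6 -1.241 F [0.9 0.7 0.6] T [ 0.13 -0.18  0.  ] gap 79.9 gf 0.0
[254 183]
[[268.15648689  32.73828077]
 [214.96514775 431.90763025]]
```

View pics/c3.png

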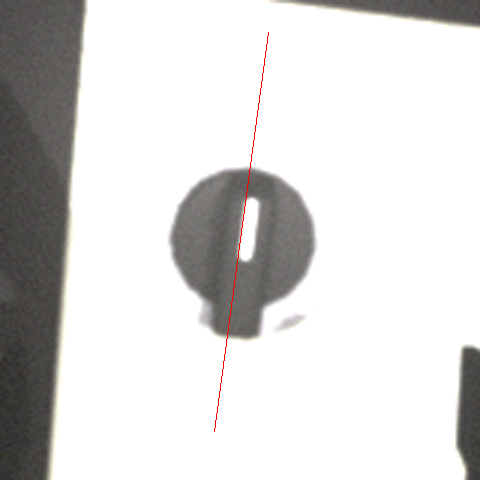

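The pointer line runs (252,200)–(245,258), parallel to the red box axis, and the torque rose at that point. The dimmer is at its end stop. Now I'll go to the block.

```bash

for k in 1 2; do python3 -m creep '[[[1,0,0,0,0,0,0.067],[1,0,0,0,0,0,0.067],[1,0,0,0,0,0,0.067],[1,0,0,0,0,0,0.067],[1,0,0,0,0,0,0.067]]]'>/dev/null; done; python3 st.py
for k in 1 2 3; do python3 -m creep '[[[1,-0.1226,-0.149,0,0,0,0],[1,-0.1226,-0.149,0,0,0,0],[1,-0.1226,-0.149,0,0,0,0],[1,-0.1226,-0.149,0,0,0,0],[1,-0.1226,-0.149,0,0,0,0]]]'>/dev/null; done
python3 -m creep '[[[1,-0.1226,-0.149,0,0,0,0],[1,-0.1226,-0.149,0,0,0,0],[1,-0.1226,-0.149,0,0,0,0],[1,0,0,0,0,0,0],[1,0,0,0,0,0,0]]]'>/dev/null
python3 st.py
python3 - <<'E'
from h import *
a,i=snap('wrist','w3.png')
from fit import rect
c=a[:,:,::-1].copy()
m=(a.min(2)>110).astype(np.uint8)
p=proj(i,[433,-343.6,24])[0];k,l,st,ce=cv2.connectedComponentsWithStats(m)
print(p)
for j in range(1,k):
    if st[j,4]>150: print(st[j],ce[j])
h=cv2.convexHull(proj(i,rect(433,-343.6,-.765,60,22,[0,24])).astype(np.float32)).astype(int)
cv2.polylines(c,[h],True,(0,0,255),1);cv2.imwrite('pics/w3o.png',c)
E
```

```text
t 8.53 p [485.1 348.5 400.2] yawx 136.1 q6 -0.183 F [0.2 0.1 0.3] T [ 0.06 -0.14 -0.04] gap 91.9 gf 0.0
t 10.2 p [ 433.8 -345.4  400.2] yawx 136.2 q6 -1.481 F [-0.3  0.5 -0. ] T [ 0.03 -0.12  0.03] gap 91.7 gf 0.0
[254.63379246 169.24535062]
[  370     0   142   214 18296] [456.46108439  81.98425885]
[   42   100   426   265 44598] [219.74707386 238.54726669]
[492 103  19  25 336] [500.7827381  114.95833333]
[465 281  16  56 376] [473.61968085 309.59574468]
[  0 293  25  48 936] [  9.87393162 317.47435897]
[ 485  293   27   46 1002] [499.73353293 316.19461078]
[ 30 298  12  39 200] [ 33.845 318.335]
```

View pics/w3o.png

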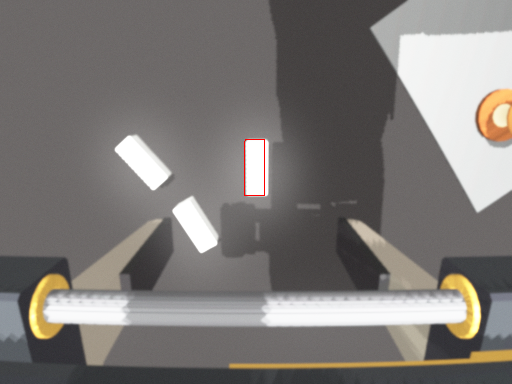

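The red fit sits on the block to about 1 mm, with the other two well clear to its left.

```bash

python3 -m creep '[[[1,0,0,0.207,0,0,0],[1,0,0,0.207,0,0,0],[1,0,0,0.207,0,0,0],[1,0,0,0.207,0,0,0],[1,0,0,0.207,0,0,0]]]'>/dev/null; python3 st.py
for k in 1 2 3; do python3 -m creep '[[[0,0,0,0,0,0,0],[0,0,0,0,0,0,0],[0,0,0,0,0,0,0],[0,0,0,0,0,0,0],[0,0,0,0,0,0,0]]]'>/dev/null;python3 st.py; done
```

```text
t 10.67 p [ 434.5 -342.   193. ] yawx 136.4 q6 -1.481 F [0.5 0.1 0.1] T [-0.01 -0.12  0.03] gap 91.6 gf 0.0
t 11.08 p [ 434.6 -343.2  194.9] yawx 136.4 q6 -1.481 F [ 0.1  0.7 -0.4] T [ 0.01 -0.12 -0.01] gap 60.6 gf 0.0
t 11.5 p [ 434.6 -344.   194.8] yawx 136.3 q6 -1.481 F [-0.3 -0.  -0.3] T [-0.05 -0.09 -0.01] gap 27.5 gf 0.0
t 11.92 p [ 434.6 -344.   194.7] yawx 136.4 q6 -1.481 F [0.9 0.1 1.1] T [-0.05 -0.1   0.  ] gap 21.9 gf 30.0
```

```bash

python3 -m creep '[[[0,0,0,-0.15,0,0,0],[0,0,0,-0.15,0,0,0],[0,0,0,-0.15,0,0,0],[0,0,0,-0.15,0,0,0],[0,0,0,-0.15,0,0,0]]]'>/dev/null; 
for k in 1 2; do python3 -m creep '[[[0,0,0,0,0,0,0.064],[0,0,0,0,0,0,0.064],[0,0,0,0,0,0,0.064],[0,0,0,0,0,0,0.064],[0,0,0,0,0,0,0.064]]]'>/dev/null; done; python3 st.py
for k in 1 2; do python3 -m creep '[[[0,0.183,0.0485,0,0,0,0],[0,0.183,0.0485,0,0,0,0],[0,0.183,0.0485,0,0,0,0],[0,0.183,0.0485,0,0,0,0],[0,0.183,0.0485,0,0,0,0]]]'>/dev/null; done
python3 -m creep '[[[0,0,0,0,0,0,0],[0,0,0,0,0,0,0],[0,0,0,0,0,0,0],[0,0,0,0,0,0,0],[0,0,0,0,0,0,0]]]'>/dev/null; python3 st.py
python3 - <<'E'
from h import *
a,i=snap('wrist','w4.png')
for X in ([583,-96.3,12],[620.5,91.1,12],[601.7,-2.6,4]): print(proj(i,X))
E
```

```text
t 13.17 p [ 434.5 -343.9  344.5] yawx 78.5 q6 -0.471 F [0.3 0.6 0.4] T [ 0.01 -0.06  0.  ] gap 21.6 gf 30.0
t 14.42 p [600.6  -5.1 344.6] yawx 78.7 q6 0.187 F [ 0.7 -0.4 -1.2] T [-0.05 -0.06 -0.03] gap 21.8 gf 30.0
[[254.47722143 265.51632871]]
[[254.29032097  73.87853165]]
[[254.34395452 174.85947425]]
```

View pics/w4.png

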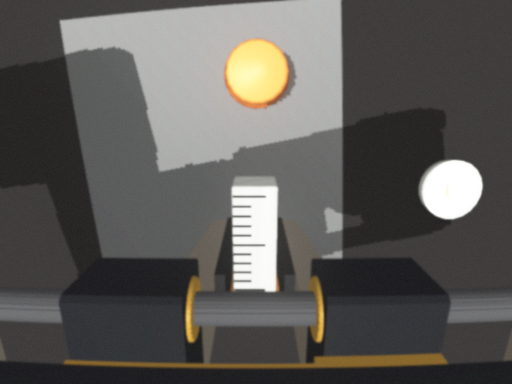

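The picture shows the block held, ruled side up, over the mat. The short mushroom is at (257,74), about 2 px right of the prediction, so I'll add a small correction and lower.

```bash

python3 -m creep '[[[0,0.004,0.006,0.17,0,0,0],[0,0,0,0.17,0,0,0],[0,0,0,0.17,0,0,0],[0,0,0,0.17,0,0,0],[0,0,0,0.028,0,0,0]]]'>/dev/null; 
python3 -m creep '[[[0,0,0,0.02,0,0,0],[0,0,0,0,0,0,0],[0,0,0,0,0,0,0],[0,0,0,0,0,0,0],[0,0,0,0,0,0,0]]]'>/dev/null; python3 st.py
for k in 1 2; do python3 -m creep '[[[0.8,0,0,0,0,0,0],[0.8,0,0,0,0,0,0],[0.8,0,0,0,0,0,0],[0.8,0,0,0,0,0,0],[0.8,0,0,0,0,0,0]]]'>/dev/null; done; python3 st.py
python3 -m creep '[[[0.8,0,0,-0.15,0,0,0],[0.8,0,0,-0.15,0,0,0],[0.8,0,0,-0.15,0,0,0],[0.8,0,0,-0.15,0,0,0],[0.8,0,0,-0.15,0,0,0]]]'>/dev/null; 
for k in 1 2 3; do python3 -m creep '[[[1,0,0,0,0,0,-0.067],[1,0,0,0,0,0,-0.067],[1,0,0,0,0,0,-0.067],[1,0,0,0,0,0,-0.066],[1,0,0,0,0,0,-0.066]]]'>/dev/null; done; python3 st.py
```

```text
t 15.3 p [602.9  -3.7 200. ] yawx 78.7 q6 0.188 F [ 0.  -0.1 -0.9] T [-0.01 -0.1   0.03] gap 21.9 gf 30.0
t 16.13 p [602.5  -3.4 199.1] yawx 78.8 q6 0.188 F [ 0.  -0.4  0.4] T [-0.06  0.04 -0.02] gap 73.5 gf 0.0
t 17.8 p [602.4  -3.4 349.1] yawx 169.0 q6 -1.386 F [ 0.1 -0.4  0.2] T [ 0.03 -0.18  0.01] gap 92.1 gf 0.0
```

```bash

python3 -m creep '[[[1,-0.043,-0.196,0,0,0,0],[1,-0.043,-0.196,0,0,0,0],[1,-0.043,-0.196,0,0,0,0],[1,-0.043,-0.196,0,0,0,0],[1,-0.043,-0.196,0,0,0,0]]]'>/dev/null
python3 -m creep '[[[1,-0.043,-0.196,0,0,0,0],[1,-0.043,-0.196,0,0,0,0],[1,-0.043,-0.196,0,0,0,0],[1,0,0,0,0,0,0],[1,0,0,0,0,0,0]]]'>/dev/null; python3 st.py
python3 - <<'E'
from h import *
a,i=snap('wrist','w5.png');p=proj(i,[610,-324,30])[0];print(p)
m=(a.min(2)>150).astype(np.uint8);k,l,st,ce=cv2.connectedComponentsWithStats(m)
for j in range(1,k):
    if st[j,4]>300: print(st[j],ce[j].round(1),at(i,*ce[j],30).round(1))
t,j=snap('top','top3.png');s,_=snap('scene','scene3.png')
import fit
fit.V={'top':(t[:,:,::-1],j),'scene':(s[:,:,::-1],_)}
g=lambda b:b.min(2)>150
for v in(['top'],['scene']):
  fit.fit('block',g,lambda p:fit.rect(p[0],p[1],p[2],60,22,[4,28]),[603,-2.5,1.37],[603,-2.5,20],v,[5,5,.1])
  fit.fit('tall',lambda a:a[...,2]-a[...,0]>30,lambda p:np.vstack([fit.circ(p[0],p[1],30,4),fit.circ(p[0],p[1],30,12),fit.circ(p[0],p[1],27,58),fit.circ(p[0],p[1],1,79)]),[582,-96],[582,-96,50],v)
  fit.fit('short',lambda a:a[...,2]-a[...,0]>30,lambda p:np.vstack([fit.circ(p[0],p[1],30,4),fit.circ(p[0],p[1],30,12),fit.circ(p[0],p[1],27,36),fit.circ(p[0],p[1],5,48)]),[622,88],[622,88,30],v)
E
```

```text
t 18.63 p [ 607.8 -326.4  348.6] yawx 168.5 q6 -1.865 F [-0.2  0.4 -0.2] T [ 0.08 -0.12 -0.03] gap 91.8 gf 0.0
[257.05395882 183.53083598]
[  63    0   57   57 2458] [91.4 25.5] [ 444.6 -435.6   30. ]
[  399     0   113   204 18376] [451.6  99.2] [ 568.4 -136.2   30. ]
[500  89  12  44 381] [506.6 111.8] [589.2 -84.1  30. ]
[469  96  18  28 336] [477.3 109.3] [ 581.9 -112.6   30. ]
[ 238  159   45   47 1650] [259.5 182. ] [ 609.  -321.5   30. ]
[323 245  17  35 301] [330.1 259.5] [ 701.2 -267.8   30. ]
[   43   292   423    37 11149] [247.1 311.7] [ 743.4 -361.6   30. ]
[  0 303  22  34 426] [  9.3 319.8] [ 706.6 -623.2   30. ]
block [605.549  -1.231   1.368] 0.101 [170]
tall [586.05  -96.548] 0.139 [290]
short [622.908  91.124] 0.062 [300]
block [598.151   4.43    1.532] 0.464 [160]
tall [582.396 -97.187] 0.069 [499]
short [617.708  90.696] 0.05 [384]
```

View pics/w5.png

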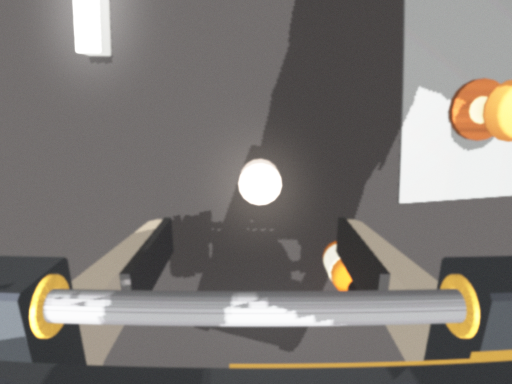

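The puck is at (260,182), centred under the grip. The bottle at (340,265) is clear of the fingers. I'll descend and grip.

```bash

python3 -m creep '[[[1,0,0.006,0.154,0,0,0],[1,0,0,0.154,0,0,0],[1,0,0,0.154,0,0,0],[1,0,0,0.154,0,0,0],[1,0,0,0.154,0,0,0]]]'>/dev/null
for k in 1 2 3; do python3 -m creep '[[[0,0,0,0,0,0,0],[0,0,0,0,0,0,0],[0,0,0,0,0,0,0],[0,0,0,0,0,0,0],[0,0,0,0,0,0,0]]]'>/dev/null;done; python3 st.py
python3 -m creep '[[[0,0,0,-0.13,0,0,0],[0,0,0,-0.13,0,0,0],[0,0,0,-0.13,0,0,0],[0,0,0,-0.13,0,0,0],[0,0,0,-0.13,0,0,0]]]'>/dev/null;python3 st.py
```

```text
t 20.45 p [ 608.6 -323.2  195.3] yawx 168.7 q6 -1.863 F [-0.9  1.9  5.4] T [0.41 0.01 0.03] gap 39.3 gf 30.0
t 20.87 p [ 608.3 -323.2  325.7] yawx 168.7 q6 -1.863 F [-0.  -0.8 -0.2] T [-0.   -0.2   0.02] gap 39.4 gf 30.0
```

```bash

python3 -m creep '[[[0,0.1136,0.1556,0,0,0,0],[0,0.1136,0.1556,0,0,0,0],[0,0.1136,0.1556,0,0,0,0],[0,0.1136,0.1556,0,0,0,0],[0,0.1136,0.1556,0,0,0,0]]]'>/dev/null
python3 -m creep '[[[0,0.1136,0.1556,0,0,0,0],[0,0.1136,0.1556,0,0,0,0],[0,0,0,0,0,0,0],[0,0,0,0,0,0,0],[0,0,0,0,0,0,0]]]'>/dev/null;python3 st.py
python3 -m creep '[[[0,0,0,0.145,0,0,0],[0,0,0,0.145,0,0,0],[0,0,0,0.145,0,0,0],[0,0,0,0.145,0,0,0],[0,0,0,0.028,0,0,0]]]'>/dev/null
python3 -m creep '[[[0,0,0,0.02,0,0,0],[0,0,0,0,0,0,0],[0,0,0,0,0,0,0],[0,0,0,0,0,0,0],[0,0,0,0,0,0,0]]]'>/dev/null; python3 st.py
for k in 1 2; do python3 -m creep '[[[1,0,0,0,0,0,0],[1,0,0,0,0,0,0],[1,0,0,0,0,0,0],[1,0,0,0,0,0,0],[1,0,0,0,0,0,0]]]'>/dev/null; done; python3 st.py
python3 -m creep '[[[1,0,0,-0.2,0,0,0],[1,0,0,-0.2,0,0,0],[1,0,0,-0.2,0,0,0],[1,0,0,-0.2,0,0,0],[1,0,0,-0.2,0,0,0]]]'>/dev/null
for k in 1 2; do python3 -m creep '[[[1,0,-0.2,0,0,0,0],[1,0,-0.2,0,0,0,0],[1,0,-0.2,0,0,0,0],[1,0,-0.2,0,0,0,0],[1,0,-0.2,0,0,0,0]]]'>/dev/null; done; python3 st.py
python3 - <<'E'
from h import *
t,j=snap('top','top4.png');s,k=snap('scene','scene4.png')
import fit
fit.V={'top':(t[:,:,::-1],j),'scene':(s[:,:,::-1],k)}
for th in(130,160):
  g=lambda b:b.min(2)>th
  for v in(['top'],['scene']):
    fit.fit('puck',g,lambda p:np.vstack([fit.circ(p[0],p[1],20,4),fit.circ(p[0],p[1],20,34)]),[496,-79],[496,-79,20],v)
    fit.fit('block',g,lambda p:fit.rect(p[0],p[1],p[2],60,22,[4,28]),[603,-2.5,1.37],[603,-2.5,20],v,[5,5,.1])
cr=lambda im,x,y:cv2.resize(im[y:y+120,x:x+160,::-1],(400,300),interpolation=2)
cv2.imwrite('pics/c4.png',np.hstack([cr(t,180,140),cr(s,190,150)]))
E
```

```text
t 21.7 p [495.8 -78.5 325.2] yawx 168.7 q6 -1.533 F [ 0.3  0.1 -0.6] T [ 0.06 -0.21 -0.01] gap 39.5 gf 30.0
t 22.53 p [496.  -78.8 200.2] yawx 168.6 q6 -1.533 F [-0.5 -0.5 -0.5] T [ 0.06 -0.16 -0.01] gap 39.7 gf 30.0
t 23.37 p [495.4 -78.4 199.5] yawx 168.7 q6 -1.533 F [-0.5  0.6  0.1] T [ 0.01 -0.15  0.01] gap 92.0 gf 0.0
t 24.62 p [ 415.9 -472.4  399.4] yawx 168.7 q6 -2.224 F [ 1.1 -0.  -0. ] T [ 0.04 -0.17  0.02] gap 92.4 gf 0.0
puck [498.684 -79.655] 0.113 [135]
block [604.305  -0.876   1.363] 0.194 [211]
puck [491.533 -74.726] 0.731 [126]
block [596.863   5.847   1.435] 0.391 [173]
puck [498.742 -79.245] 0.352 [110]
block [605.045  -1.253   1.361] 0.09 [175]
puck [483.047 -66.701] 2.263 [66]
block [597.885   3.486   1.555] 0.462 [162]
```

View pics/c4.png

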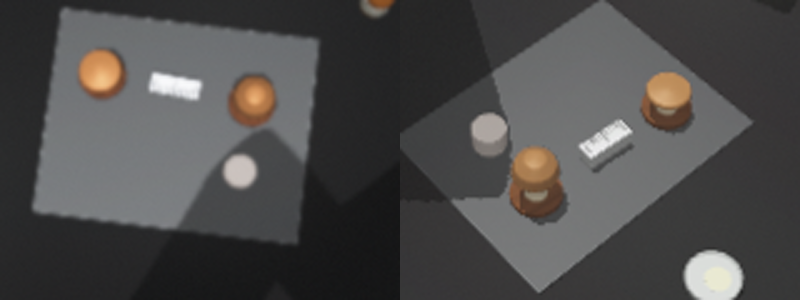

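The block sits in line and midway, ruled face up, at crop (176,87). The puck stands square in front of the taller mushroom at (240,171) with a gap of about 38 mm. The rest is where it was.

```bash
python3 -c "
from bench import arm;print(arm.sign_off())"
```

```text
the job is handed in; nothing more can be done
None
```

The job is handed in, finished at about 25 s: the dimmer is at its anticlockwise stop, the scale block lies ruled face up within about 2 mm of midway between the mushrooms, and the puck stands square in front of the taller one with a gap of about 38 mm.

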